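Unload a primed bush from a paint jig

ROBOT

A 7-joint arm with a two-finger parallel gripper is mounted at the origin on the work surface. World frame = base frame: x ahead of the robot, y to its left, z up, the work surface at z = 0. Lengths are in mm, angles in rad, forces in N, time in s.
With the tool pointing down it reaches from about 400 to 925 mm from the base axis. Payload 5.6 kg.
Tool frame: the origin (TCP) lies on the mounting face of the last link; the fingertips stand 173 mm ahead of it and the grasp point (between the pads) lies 155 mm ahead of it; z points along the fingers, x is the direction in which the jaws open and shut, and the axes are right-handed (so a half turn about z gives the same grasp; the last joint's range is limited). The gripper opens to 85 mm and grips with 20 to 120 N. Pads are 22 mm wide; open, the fingers measure 114 mm over their backs; the gripper's body (76 mm by 85 mm) begins 54 mm behind the grasp point. The pads swing forward as they close: fully open they stand 13 mm farther back than shut.
Start: joints at [-1.164, 0.468, -0.012, 1.603, 0.006, 1.071, -0.056], TCP at [282.642, 585.334, 404.69] pointing down, gripper open.
Joint ranges: [-2.53, 2.53], [-0.31, 2.02], [-1.57, 1.55], [0.28, 2.44], [-1.29, 4.43], [0.15, 1.84], [-2.92, 2.92]. Speed limits (rad/s): [2.57, 2.57, 3.14, 3.14, 3.14, 3.14, 3.14].

INTERFACE

Orientations are given as a rotation vector (axis times angle).
In Python, from bench import env, get_image, close_job, find_in, outline_of gives the robot as it stands.
- The arm moves only by the tool servo_tool, never from a script. Its argument "plan" is a list of rows, each a list of 5 numbers: the opening in per cent of the stroke, from 0 (shut) to 100 (fully open), then the shift along the tool's x, y, z in mm, then the turn about the tool's z in degrees. In form: [[grip, x, y, z, yaw], ...]. A call has 1 to 20 rows; each row shifts and turns the commanded pose from where the row before left it, along the tool's axes as they then stand; what a row does not reach is not made up. A row lasts 1/8 s, in which the tool goes at most 62.5 mm and 10.7 degrees, less where a joint would pass 70% of its speed; a pose out of reach is approached as far as the arm can. A call with a gripper value outside its range is refused whole. The fingers move at their own pace and stop on an object; "squeeze" is the grip in N (left out, the last holds). Time passes only in rows, so rows that do not move let the fingers close. It gives the time, the measured TCP pose, the force and the opening at its end, in the units of the state.
- env.read_state(): the state, without advancing time (a new reading comes with each control period).
- get_image(name): name is "side" or "top" or "wrist"; returns a dict with "pixels" (400x640x3 uint8, blue, green, red), "range_z" (400x640 float32, mm along the optical axis (not along the pixel's ray), 0 where there is no reading), "vfov" (degrees; the focal length in pixels is half the picture's height over the tangent of half this angle, whatever the lens; pixels are square), "cx", "cy" (the principal point, pixels), "k1" (the pictures are not rectified: a ray, as slopes to the right and down, at radius r is drawn at 1 + k1 r^2 times it, then the intrinsics apply), "world_from_camera" (4x4, takes a point from camera to world coordinates). Camera axes: x right, y up, looking along -z (the intrinsics and any distortion apply to the point x, -y, -z); pixel columns grow to the right and rows downward; lengths in mm; the calibration is good to about 2 mm. A picture is of the moment at which its call begins.
- close_job(): hands the job in, once; it reports no verdict.
Trained networks look in a picture, given as the dict that the camera call returned (one of the last four; its "shot" number tells which), for a name from the list of things; names that differ only in an ending like _2 or _b are one class to them, and where a whole thing is asked for, a point or a joint stands for the part that bears it (a point fixed in the world has none). Each returns a list of dicts, best first, with "confidence" (0 to 1); they miss things now and then, are a little off and sometimes report something else, mostly with a low value. They report only what shows in the picture. A call takes as long as a camera call. They do not tell look-alikes from the thing itself.
- find_in(picture, query): "location" ([x, y, z] in mm, in world coordinates, good to about 4 mm: the middle of the surface that is visible of it).
- outline_of(picture, query): "region" (400x640 bool, what is visible of it).
The state is a dict: "clock": time; "q": joint angles; "dq": joint speeds; "joint_torque": joint torques, N m; "ee_pos": TCP position; "orientation": TCP orientation; "contact_force": force on the tool from outside, world axes, zero at the start; "wrist_torque": the same for the moment, N m; "gripper_width": finger opening in mm.
Only numpy, scipy, OpenCV 4.12 (cv2) and the standard library are available. Lean on these libraries where they do the work, as an engineer would, in place of code of your own. Each camera call takes 0.05 s, during which the arm holds its last target. There are 200 camera calls.

TASK

Take the plain primed bush off its arm of the paint jig: ease it along the bent arm to the open end, following the arm by feel so that the bore never bears hard on it, then lay it gently in the empty V rest of the drying tray, lengthwise in the V and centred, and let go. Do not drop it, and leave the flanged bush on its arm and everything else where it is.

Things in the scene. Friction and masses are not known exactly. Their poses are not given: they have to be found in the camera images.
- jig: Steel paint jig bolted to the bench, z up. Origin on the bench under the middle of the front face of its 30 mm square cross bar (230 mm long, along y, centre 125 mm up). Two rigid round steel arms, 20 mm thick, stick out of that face at y = +70 and -70 mm towards -x; their open, rounded tips are at about x = -177 mm. A weld boss 31 mm thick covers each arm's first 12 mm. Base plate 170 x 220 x 10 mm
- left_arm (a point): The point on the centre line of the left arm (y = +70 mm) where it has been bent: 80 mm out from the cross bar, 125 mm above the bench; axes as the jig's. Up to here the arm runs true, along the jig's x; from here to its tip (98 mm) it is straight again but runs 6 to 10 degrees off to one side and rises 0 to 3 degrees. Which side and how much is not measured: feel or look for it
- right_arm (a point): The point on the centre line of the right arm (y = -70 mm) where it has been bent: 80 mm out from the cross bar, 125 mm above the bench; axes as the jig's. Up to here the arm runs true, along the jig's x; from here to its tip (98 mm) it is straight again but runs 6 to 10 degrees off to one side and rises 0 to 3 degrees. Which side and how much is not measured: feel or look for it
- bush: The bush to unload: plain steel tube in grey primer, outside diameter 44 mm, bore 23 mm (3 mm wider than the arm), length 32 mm, 0.25 to 0.34 kg. Origin at its centre, x along its axis. It hangs loosely on one of the two arms, left or right, 40 to 52 mm out from the cross bar, its bore on the arm's top, so that its centre is about 1.5 mm under the arm's centre line
- flanged_bush: Another bush, hanging on the other arm: same size, with a 60 mm flange, 6 mm thick, at its +x end. Origin at its centre, x along its axis. Leave it
- nest_a: The empty V rest of the drying tray: wooden block 40 mm long with two rubber-faced flanks, 36 mm wide over both, sloping 30 degrees to a V that runs along x. Origin under its centre, 6 mm above the bench; bottom of the V 24 mm, edges of the flanks 34 mm above it. Three such rests stand in a row along their x, 80 mm apart, in no fixed order, on a flat tray 270 x 110 mm
- nest_a_seat (a point): Where the bush's centre comes to lie when seated in the empty rest: over its middle, 49.4 mm above its underside; x along the V
- bush_b: A plain bush already lying in another rest of the tray, same size, origin at its centre. Leave it
- bush_c: A plain bush already lying in the third rest of the tray, same size, origin at its centre. Leave it
- mixing_cup: Clear graduated mixing cup, 84 mm across the rim, 105 mm high, origin under its centre. Leave it
- tin_lid: Round steel tin lid, 100 mm across, 10 mm high, lying on the bench. Leave it
- spray_gun: Spray gun lying on the bench, about 160 mm long. Leave it
There are look-alikes about, which are no part of the job. Leave any purple or yellow look-alike of the bush alone.

How it is judged (in metres and radians):
On the way:
1. the bush has been slid off the open end of its arm ((x of bush in the frame of jig below -0.19 m or height (world z) of bush above 0.165 m or height (world z) of bush below 0.1 m)), for 0.1 s.
At the end, for the whole second after the job is handed in: The plain bush lies at rest in the empty V rest, lengthwise (within 7 degrees of the V), centred along it to 9 mm and down on both flanks (within 4 mm of the seat sideways and in height) (x of bush in the frame of nest_a_seat between -0.009 and 0.009 m and y of bush in the frame of nest_a_seat between -0.004 and 0.004 m and z of bush in the frame of nest_a_seat between -0.004 and 0.004 m and angle between the x axis of bush and the x axis of nest_a, either way round below 0.12 rad and linear speed of bush below 0.02 m/s); the robot touches nothing.
It fails at once if the bush was forced on the jig: they pressed on each other with more than 25 N (contact force between bush and jig above 25 N).
It fails at once if the bush was dropped into the rest: within 60 mm of its seat it moved faster than 0.5 m/s (distance between bush and nest_a_seat below 0.06 m and linear speed of bush above 0.5 m/s).
It fails at once if the bush fell below the rests (height (world z) of bush below 0.04 m).
It fails at once if another bush, on the jig or in the tray, was moved by more than 12 mm (distance of any of flanged_bush, bush_b, bush_c from where it was at the start of the episode above 0.012 m).
It fails at once if something else on the bench was moved by more than 20 mm (distance of any of mixing_cup, tin_lid, spray_gun from where it was at the start of the episode above 0.02 m).
It also fails if it takes over 72 s, if anything falls off the work surface, if the arm or the gripper's body presses on something with over 40 N, if the wrist force passes 120 N, or if a joint passes its speed limit or range.

## Working session

There is one attempt and no reset: what is moved stays moved. The work goes in short steps, Python scripts to look and compute and a tool call to move; the robot and the scene stay as the last step left them, time stands still between calls to the robot, and variables do not carry over. Pictures are saved under pics/ and viewed, about 8 in all and at most 12, crops included, and the job is handed in when it is done.

Besides the shell and the picture viewer there is one more tool, called after "Request:" as name(argument=value, ...) on one line, values as JSON. servo_tool: Moves the arm, as the interface text tells. Its arguments: {"type":"object","properties":{"plan":{"type":"array"},"squeeze":{"type":"number"}},"required":["plan"]}

```bash
mkdir -p pics; cat > h.py <<'E'
import numpy as np, cv2
from bench import env, get_image, close_job, find_in, outline_of
from scipy.spatial.transform import Rotation as R
def cloud(p):
    """world xyz (mm) per pixel, nan where none"""
    z=p["range_z"].astype(float); h,w=z.shape
    f=h/2/np.tan(np.radians(p["vfov"])/2)
    u,v=np.meshgrid(np.arange(w),np.arange(h))
    K=np.array([[f,0,p["cx"]],[0,f,p["cy"]],[0,0,1.]])
    s=cv2.undistortPoints(np.stack([u,v],-1).reshape(-1,1,2).astype(float),K,np.array([p["k1"],0,0,0.])).reshape(h,w,2)
    c=np.stack([s[...,0]*z,-s[...,1]*z,-z],-1); c[z<=0]=np.nan
    M=np.array(p["world_from_camera"]); return c@M[:3,:3].T+M[:3,3]
def save(img,n): cv2.imwrite(f"pics/{n}.png",img)
E
python3 - <<'E'
from h import *
s=env.read_state(); print({k:np.round(v,3).tolist() for k,v in s.items()})
for n in("side","top"):
    p=get_image(n); save(p["pixels"],n+"0"); print(n,p["vfov"],p["k1"],np.round(p["world_from_camera"],2).tolist())
    np.savez(n+"0.npz",c=cloud(p),px=p["pixels"])
    for q in("jig","bush","flanged_bush","nest_a","bush_b","mixing_cup","tin_lid","spray_gun"):
        for d in find_in(p,q): print(q,np.round(d["location"]),round(d["confidence"],2))
E
```

```text
{'clock': 0.0, 'q': [-1.164, 0.468, -0.012, 1.604, 0.006, 1.071, -0.056], 'dq': [-0.001, -0.0, -0.0, -0.0, 0.001, -0.001, -0.001], 'joint_torque': [-0.001, -53.238, 0.021, -25.131, 0.011, 0.008, 0.0], 'ee_pos': [282.511, 585.116, 403.721], 'orientation': [2.66, 1.669, -0.002], 'contact_force': [0.839, -0.361, 0.588], 'wrist_torque': [-0.034, 0.028, 0.007], 'gripper_width': 85.407}
side 56.593555191828955 -0.07552331616551364 [[-0.97, 0.19, -0.15, 351.16], [-0.24, -0.73, 0.64, 790.07], [0.02, 0.66, 0.76, 1032.46], [0.0, 0.0, 0.0, 1.0]]
jig [674. 165.   6.] 0.96
bush [663. 214. 137.] 0.69
bush [ 602. -195.   66.] 0.69
bush [682. 318.  37.] 0.54
flanged_bush [635.  77. 140.] 0.7
nest_a [ 454. -255.   30.] 0.49
bush_b [663. 214. 137.] 0.69
bush_b [ 602. -195.   66.] 0.69
bush_b [682. 318.  37.] 0.54
mixing_cup [384.  26.  68.] 0.95
tin_lid [ 394. -395.    9.] 0.79
spray_gun [491. 406.  20.] 0.81
spray_gun [382.  26.  68.] 0.54
top 55.59589590233043 0.015372131869973266 [[0.02, 0.99, -0.13, 432.35], [-1.0, 0.02, 0.01, 21.49], [0.01, 0.13, 0.99, 1067.26], [0.0, 0.0, 0.0, 1.0]]
jig [672. 134.  17.] 0.78
jig [ 453. -256.   34.] 0.44
bush [488. 232.  45.] 0.55
bush [662. 201. 138.] 0.54
bush [682. 304.  37.] 0.53
bush [ 526. -233.   73.] 0.48
bush [ 600. -204.   71.] 0.45
flanged_bush [635.  60. 144.] 0.83
nest_a [ 452. -257.   34.] 0.83
bush_b [488. 232.  45.] 0.55
bush_b [662. 201. 138.] 0.54
bush_b [682. 304.  37.] 0.53
bush_b [ 526. -233.   73.] 0.48
bush_b [ 600. -204.   71.] 0.45
mixing_cup [376.  25.  33.] 0.9
tin_lid [ 395. -401.    6.] 0.68
tin_lid [671. 133.  15.] 0.67
tin_lid [662. 204. 140.] 0.57
tin_lid [ 454. -256.   36.] 0.44
spray_gun [493. 399.  21.] 0.65
```

View pics/top0.png

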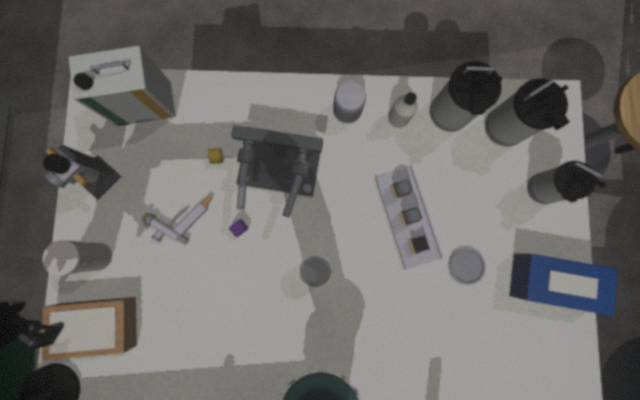

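View pics/side0.png

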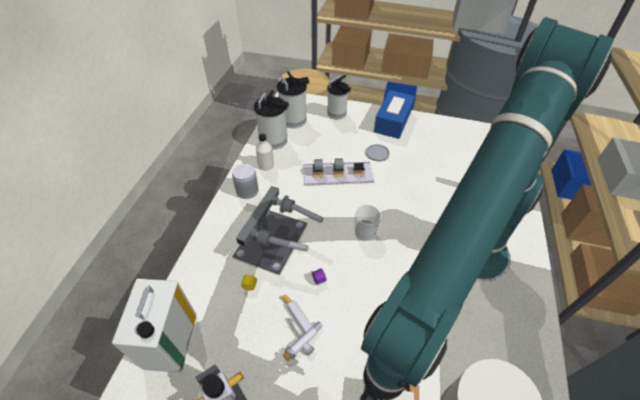

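The top view shows the jig at about (278,160). Things that could pass for the bush:
- The plain bush on the left arm, about (243,172).
- The flanged bush on the right arm, about (300,168).
- Tray bushes at (402,188) and (410,215), with the empty rest at (419,243).
- The purple look-alike at (238,228) and the yellow one at (215,155).

By the description, the target is the one on the left arm. Next I'll measure the jig and tray and take a close crop.

```bash
python3 - <<'E'
from h import *
T=np.load("top0.npz");S=np.load("side0.npz")
im=np.hstack([cv2.resize(T["px"][110:230,210:340],None,fx=3,fy=3,interpolation=2),cv2.resize(S["px"][175:275,225:335],None,fx=3.6,fy=3.6,interpolation=2)]) if 0 else None
a=cv2.resize(T["px"][115:225,220:330],(400,400),interpolation=2);b=cv2.resize(S["px"][180:280,230:330],(400,400),interpolation=2)
save(np.hstack([a,b]),"crop1")
for n,D in(("top",T),("side",S)):
    P=D["c"].reshape(-1,3);P=P[np.isfinite(P[:,0])]
    m=(P[:,0]>450)&(P[:,0]<800)&(P[:,1]>0)&(P[:,1]<290)
    bench=P[m&(abs(P[:,2])<15)];print(n,"bench z",np.median(bench[:,2]))
    H=P[m&(P[:,2]>85)&(P[:,2]<190)]
    print(len(H),H.min(0).round(),H.max(0).round())
    # bar: z>133
    np.save(n+"H.npy",H)
    r=cv2.minAreaRect(H[H[:,2]>136][:,:2].astype(np.float32));print("high rect",r)
    t=P[(P[:,0]>380)&(P[:,0]<660)&(P[:,1]<-130)&(P[:,1]>-320)&(P[:,2]>3)&(P[:,2]<90)]
    r=cv2.minAreaRect(t[:,:2].astype(np.float32));print("tray",r)
    for lo in range(20,85,8):
        q=t[(t[:,2]>lo)&(t[:,2]<lo+8)]
        if len(q):print(lo,len(q),q.mean(0).round(),q.std(0).round())
E
```

```text
top bench z 0.14739180081517134
2754 [512.  11.  89.] [738. 241. 156.]
high rect ((622.756591796875, 137.03895568847656), (230.28048706054688, 206.5646209716797), 82.52587890625)
tray ((520.177490234375, -224.90972900390625), (278.8332824707031, 189.4638671875), 0.2376418560743332)
20 10 [ 503. -247.   26.] [57. 20.  2.]
28 162 [ 480. -252.   33.] [51. 19.  2.]
36 145 [ 492. -246.   39.] [58. 27.  2.]
44 7 [ 561. -223.   48.] [37.  6.  2.]
52 24 [ 571. -203.   57.] [37. 13.  2.]
60 65 [ 561. -212.   65.] [38. 17.  2.]
68 222 [ 566. -224.   73.] [39. 16.  2.]
76 89 [ 568. -223.   77.] [38. 13.  1.]
side bench z 0.2038147477644543
1792 [511.  15.  85.] [737. 246. 152.]
high rect ((622.0479125976562, 142.27740478515625), (230.3105010986328, 201.40621948242188), 81.8841781616211)
tray ((519.2409057617188, -226.30140686035156), (283.62103271484375, 166.36282348632812), 7.064464569091797)
20 56 [ 520. -227.   24.] [63. 23.  2.]
28 75 [ 495. -246.   33.] [63. 26.  2.]
36 59 [ 517. -228.   38.] [63. 28.  2.]
44 19 [ 557. -210.   48.] [34. 18.  3.]
52 29 [ 559. -201.   56.] [38. 13.  2.]
60 48 [ 563. -204.   64.] [37. 14.  2.]
68 80 [ 569. -216.   73.] [37. 15.  2.]
76 21 [ 553. -223.   77.] [38. 15.  1.]
```

View pics/crop1.png

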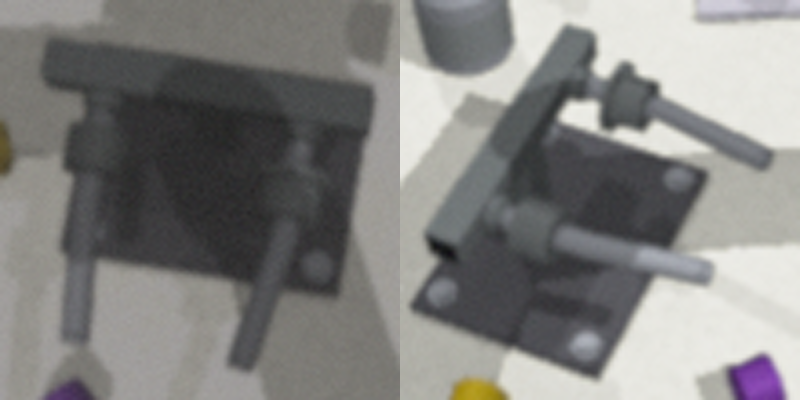

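```bash
cat > fit.py <<'E'
from h import *
def jigfit(H):
    # bar top face: z 134-146, fit yaw by minAreaRect on far part
    B=H[(H[:,2]>134)&(H[:,0]>0.125*H[:,1]+655)]
    (c,wh,a)=cv2.minAreaRect(B[:,:2].astype(np.float32)); 
    return B,c,wh,a
E
python3 - <<'E'
from fit import *
for n in("top","side"):
    H=np.load(n+"H.npy")
    B,c,wh,a=jigfit(H); print(n,len(B),c,wh,a,np.median(B[:,2]))
    yaw=np.radians(a-90 if a>45 else a)
    X=np.array([np.cos(yaw),np.sin(yaw)]);Y=np.array([-X[1],X[0]])
    o=np.array(c)-15*X  # front face middle
    J=np.c_[(H[:,:2]-o)@X,(H[:,:2]-o)@Y,H[:,2]]
    print("yaw",np.degrees(yaw),"o",o)
    for s in(1,-1):
        for x in range(-184,4,8):
            q=J[(J[:,0]>x)&(J[:,0]<=x+8)&(J[:,1]*s>20)]
            if len(q)>3:print(s,x+4,len(q),np.percentile(q[:,1],[3,50,97]).round(1),"ztop",np.percentile(q[:,2],92).round(1), "y@top",np.median(q[q[:,2]>np.percentile(q[:,2],75),1]).round(1))
E
```

```text
top 1185 (699.0980224609375, 126.8824691772461) (230.57981872558594, 52.403778076171875) 82.35575866699219 139.00607639722875
yaw -7.644241333007812 o [684.23132563 128.87779505]
1 -164 21 [51.1 59.3 67.6] ztop 136.3 y@top 59.3
1 -156 27 [51.7 59.4 68.3] ztop 136.6 y@top 61.1
1 -148 26 [53.  60.6 70.1] ztop 137.3 y@top 61.9
1 -140 27 [53.5 62.7 72.2] ztop 136.9 y@top 63.2
1 -132 25 [53.8 61.5 71. ] ztop 137.1 y@top 63.3
1 -124 27 [55.1 62.4 72.3] ztop 136.0 y@top 63.5
1 -116 25 [56.1 63.7 73.9] ztop 135.4 y@top 65.2
1 -108 26 [56.7 64.6 75. ] ztop 136.6 y@top 66.1
1 -100 25 [57.3 66.1 74.1] ztop 135.3 y@top 66.1
1 -92 26 [58.5 66.2 76.4] ztop 135.4 y@top 67.6
1 -84 27 [59.8 67.  77.7] ztop 136.3 y@top 66.8
1 -76 23 [60.4 68.2 77.3] ztop 135.7 y@top 70.0
1 -68 26 [60.6 67.1 77.5] ztop 134.9 y@top 72.0
1 -60 25 [61.1 68.7 79.1] ztop 135.3 y@top 71.5
1 -52 24 [60.7 69.  78.2] ztop 135.4 y@top 70.8
1 -44 79 [49.  65.9 88.8] ztop 144.5 y@top 69.3
1 -36 55 [48.9 65.4 87.6] ztop 145.6 y@top 69.4
1 -28 57 [48.7 65.1 87.8] ztop 146.2 y@top 70.6
1 -20 54 [48.8 65.2 88. ] ztop 145.3 y@top 67.0

[... 3022 characters left out ...]
4.7 y@top -62.9
-1 -92 14 [-72.2 -61.8 -55.7] ztop 134.9 y@top -66.2
-1 -84 15 [-74.3 -63.5 -57.7] ztop 133.9 y@top -65.7
-1 -76 15 [-76.6 -65.9 -59.8] ztop 133.7 y@top -65.8
-1 -68 16 [-75.2 -65.3 -60.9] ztop 134.5 y@top -69.8
-1 -60 19 [-88.5 -67.2 -61.2] ztop 133.3 y@top -73.1
-1 -52 57 [-83.7 -61.2 -49. ] ztop 144.3 y@top -72.5
-1 -44 32 [-82.  -60.9 -48.2] ztop 144.9 y@top -68.1
-1 -36 29 [-80.5 -57.1 -49.3] ztop 142.9 y@top -72.3
-1 -28 70 [-96.  -58.6 -42.1] ztop 150.7 y@top -70.5
-1 -20 5 [-71.1 -61.  -47.4] ztop 145.3 y@top -71.3
-1 -12 13 [-76.9 -66.5 -60.1] ztop 133.8 y@top -71.0
-1 -4 20 [-78.2 -65.8 -59.6] ztop 137.9 y@top -68.4
-1 4 28 [-78.6 -59.9 -35.9] ztop 139.9 y@top -65.9
```

The crop confirms it: the plain bush is on the left arm and the flanged one on the right. The left arm bends about 6° towards jig −y and rises about 1°. I'll go above it and take a wrist view.

Request:
servo_tool(plan=[[100,0,0,0,-9.1],[100,0,0,0,-9.1],[100,-23.4,30.3,0,0],[100,-23.4,30.3,0,0],[100,-23.4,30.3,0,0],[100,-23.4,30.3,0,0],[100,-23.4,30.3,0,0],[100,-23.4,30.3,0,0],[100,-23.4,30.3,0,0],[100,-23.4,30.3,0,0],[100,-23.4,30.3,0,0],[100,-23.4,30.3,0,0],[100,-23.4,30.3,0,0],[100,-23.4,30.3,0,0],[100,-23.4,30.3,0,0],[100,-23.4,30.3,0,0],[100,0,0,0,0],[100,0,0,0,0]], squeeze=30)

```text
clock: 3.15
ee_pos: [659.6, 205.3, 404.5]
orientation: [-2.362, -2.07, 0.0]
contact_force: [0.1, 0.9, 0.4]
gripper_width: 85.6
```

```bash
python3 - <<'E'
from h import *
s=env.read_state(); print(s["clock"],s["ee_pos"],s["orientation"]);print((R.from_rotvec(s["orientation"]).as_matrix()).round(3).tolist())
p=get_image("wrist"); save(p["pixels"],"w1"); np.savez("w1.npz",c=cloud(p),px=p["pixels"]); print(np.round(p["world_from_camera"],2).tolist())
for q in("bush","flanged_bush"):
    for d in find_in(p,q): print(q,np.round(d["location"]),round(d["confidence"],2))
E
```

```text
3.15 [659.58091898 205.26017355 404.45300209] [-2.36213356e+00 -2.06964389e+00  2.60565987e-04]
[[0.131, 0.991, -0.001], [0.991, -0.131, 0.001], [0.001, -0.001, -1.0]]
[[0.13, -0.96, -0.25, 594.39], [0.99, 0.13, 0.03, 213.51], [0.0, -0.26, 0.97, 373.47], [0.0, 0.0, 0.0, 1.0]]
bush [496. 230.  35.] 0.96
bush [680. 306.  41.] 0.84
bush [662. 208. 145.] 0.77
flanged_bush [637.  72. 140.] 0.76
flanged_bush [660. 130. 131.] 0.58
```

View pics/w1.png

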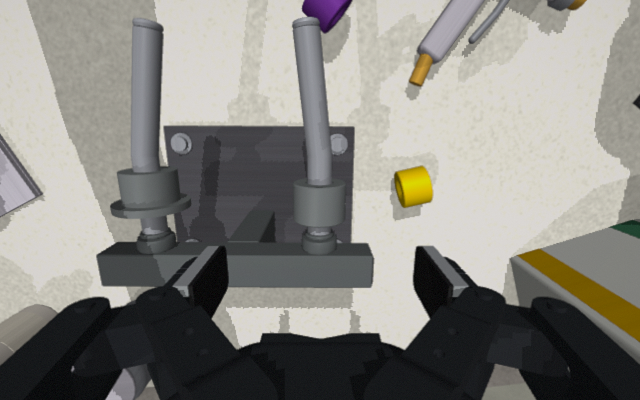

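The wrist view shows the plain bush at (320,203), with its arm bending to image left (jig −y) from about (318,165) to the tip at (305,22). The flanged bush is at (148,190). Next I'll measure these in the tool axes.

```bash
cat > arm.py <<'E'
from h import *
def toolcloud(p,s):
    "points relative to TCP in tool axes (z down kept as height)"
    M=R.from_rotvec(s["orientation"]).as_matrix(); C=cloud(p)
    t=(C-s["ee_pos"])@M; t[...,2]=C[...,2]; return t.reshape(-1,3)
E
python3 - <<'E'
from arm import *
s=env.read_state();p=get_image("wrist");t=toolcloud(p,s)
t=t[np.isfinite(t[:,0])&(t[:,2]>95)&(t[:,2]<170)&(abs(t[:,0])<45)]
bar=t[(t[:,2]>134)&(t[:,1]>30)]; print("bar front y", np.percentile(bar[:,1],[1,3,50,99]))
for y in range(-150,62,8):
    q=t[(t[:,1]>y)&(t[:,1]<=y+8)]
    if len(q)>5: print(y+4,len(q),np.percentile(q[:,0],[2,98]).round(1),"mid",np.percentile(q[:,0],[2,98]).mean().round(1),"ztop",np.percentile(q[:,2],95).round(1))
b=t[(abs(t[:,0])>14)&(t[:,1]<30)&(t[:,1]>-30)];print("bush y range",np.percentile(b[:,1],[0.5,2,98,99.5]))
a=t[(t[:,1]<-45)&(t[:,1]>-130)]
z=np.array([[y+4,*np.percentile(a[(a[:,1]>y)&(a[:,1]<=y+8)][:,0],[2,98]),np.percentile(a[(a[:,1]>y)&(a[:,1]<=y+8)][:,2],95)] for y in range(-130,-50,8)])
print("slopes deg",[np.degrees(np.arctan(np.polyfit(z[:,0],z[:,i],1)[0])).round(2) for i in(1,2,3)])
E
```

```text
bar front y [31.88542813 33.78977251 55.54321271 73.48146635]
-130 258 [-20.1  -1.6] mid -10.9 ztop 136.8
-122 346 [-19.8  -0.9] mid -10.4 ztop 137.0
-114 339 [-19.1  -0.2] mid -9.7 ztop 136.8
-106 325 [-18.4   0.5] mid -8.9 ztop 136.7
-98 321 [-17.3   1.7] mid -7.8 ztop 136.3
-90 316 [-16.7   2.7] mid -7.0 ztop 136.2
-82 291 [-16.    3.5] mid -6.3 ztop 136.1
-74 309 [-14.8   4.2] mid -5.3 ztop 136.1
-66 282 [-14.1   5. ] mid -4.5 ztop 135.9
-58 269 [-13.5   5.9] mid -3.8 ztop 135.7
-50 269 [-12.8   6.7] mid -3.1 ztop 135.4
-42 267 [-11.9   7.3] mid -2.3 ztop 135.3
-34 255 [-11.5   7.6] mid -2.0 ztop 135.3
-26 247 [-11.6   7.6] mid -2.0 ztop 135.3
-18 286 [-19.8   7.7] mid -6.1 ztop 135.4
-10 749 [-22.  18.] mid -2.0 ztop 145.3
-2 528 [-22.3  18.2] mid -2.1 ztop 145.4
6 509 [-22.5  18.4] mid -2.1 ztop 145.4
14 469 [-22.6  17.7] mid -2.5 ztop 145.5
22 104 [-11.3   7.1] mid -2.1 ztop 136.1
30 364 [-15.6  10.6] mid -2.5 ztop 138.4
38 317 [-16.5  12.2] mid -2.1 ztop 140.3
46 1661 [-43.6  40.8] mid -1.4 ztop 140.3
54 933 [-42.9  41. ] mid -0.9 ztop 140.7
62 905 [-43.3  40.5] mid -1.4 ztop 140.6
bush y range [-14.15117961 -14.03983679  16.6310821   17.67047372]
slopes deg [np.float64(5.76), np.float64(5.68), np.float64(-1.12)]
```

Request:
servo_tool(plan=[[100,-2.1,1.5,20,0],[100,0,0,25,0],[100,0,0,25,0],[100,0,0,25,0],[100,0,0,20,0],[100,0,0,13.5,0],[75,0,0,0,0],[62,0,0,0,0],[60,0,0,0,0],[60,0,0,0,0],[60,0,0,0,0]], squeeze=20)

```text
clock: 4.72
ee_pos: [661.2, 202.4, 276.6]
orientation: [2.363, 2.07, 0.001]
contact_force: [0.2, -0.2, -0.1]
gripper_width: 51.2
```

```bash
python3 - <<'E'
from arm import *
s=env.read_state();print(s["ee_pos"],s["contact_force"],s["gripper_width"])
p=get_image("wrist");save(cv2.resize(p["pixels"][130:400,150:500],None,fx=2,fy=2),"w2")
t=toolcloud(p,s);k=np.isfinite(t[:,0])
for lo,hi in((112,118),(118,124),(124,130),(130,136),(136,142)):
    q=t[k&(t[:,2]>lo)&(t[:,2]<hi)&(abs(t[:,0])<45)&(t[:,1]>-9)&(t[:,1]<9)]
    if len(q):print(lo,len(q),np.histogram(q[:,0],bins=np.arange(-46,47,4))[0])
E
```

```text
[661.23074734 202.41079979 276.60486388] [ 0.17828636 -0.21159997 -0.09479336] 51.1771608594285
112 227 [ 0  9 35  0 14 77  0  0  0  0  0  0  0  0  0  0  0 50  0  0 38  4  0]
118 334 [  0  18  43   0  22  83   0   0   0   0   0   0   0   0   0   0   0 104
   0   0  51  13   0]
124 413 [  0  26  44   0  20  95  30   0   0   0   0   0   0   0   0   0   0 132
   0   0  51  15   0]
130 812 [  0  27  46   0  50  89  89 115   0   0   0   0   0   0   0   0 176 142
   0   0  60  18   0]
136 1512 [  0   2   1   0  47  99   0 223 348  36   0   0   0   0 150 366  89 148
   0   0   2   1   0]
```

View pics/w2.png

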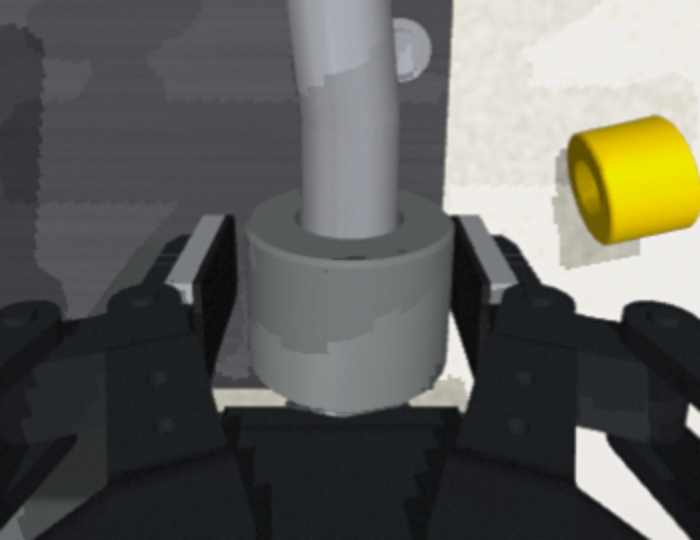

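The bush sits between the pads, with a wider gap on the left (237→248 px) than on the right (449→455 px). So the tool should go about 1 mm towards +x. I'll shift it and close slowly while watching the force.

Request:
servo_tool(plan=[[60,1.0,0,0,0],[57,0,0,0,0],[55,0,0,0,0],[54,0,0,0,0],[54,0,0,0,0],[54,0,0,0,0]], squeeze=20)

```text
clock: 5.52
ee_pos: [661.3, 203.4, 276.2]
orientation: [2.363, 2.07, 0.0]
contact_force: [-0.0, -0.1, -1.1]
gripper_width: 46.3
```

```bash
python3 - <<'E'
from arm import *
s=env.read_state();print(s["ee_pos"],s["contact_force"],s["wrist_torque"],s["gripper_width"])
p=get_image("wrist");save(cv2.resize(p["pixels"][200:360,240:420],None,fx=4,fy=3.6),"w3")
t=toolcloud(p,s);k=np.isfinite(t[:,0])
q=t[k&(t[:,2]>112)&(t[:,2]<128)&(t[:,1]>-9)&(t[:,1]<9)]
for a,b in((-30,-23.3),(-23.3,-10),(10,23.3),(23.3,30)):
    r=q[(q[:,0]>a)&(q[:,0]<b)];print(a,b,len(r),r.mean(0).round(1) if len(r) else '',np.percentile(r[:,0],[5,95]).round(1) if len(r) else '')
b=t[k&(t[:,2]>130)&(abs(t[:,0])<30)&(abs(t[:,1])<9)]
A=np.c_[2*b[:,0],2*b[:,2],np.ones(len(b))];sel=(b[:,0]**2+(b[:,2]-123.4)**2<24.5**2)&(abs(b[:,0])<20)
c=np.linalg.lstsq(A[sel],(b[sel,0]**2+b[sel,2]**2),rcond=None)[0];print("circle",c[:2],np.sqrt(c[2]+c[0]**2+c[1]**2))
E
```

```text
[661.3126044  203.38264047 276.2191909 ] [-0.00990353 -0.123494   -1.07778775] [-0.01755411  0.02186099 -0.00932925] 46.27099394240337
-30 -23.3 145 [-2.34e+01 -1.00e-01  1.22e+02] [-23.6 -23.3]
-23.3 -10 64 [-23.   -0.4 121.7] [-23.3 -21.1]
10 23.3 95 [ 22.8   0.  125.7] [22.4 23. ]
23.3 30 0  
circle [  0.36863599 123.55953811] 21.645454518634285
```

Request:
servo_tool(plan=[[54,0.5,0,0,0],[53,0,0,0,0],[52,0,0,0,0],[51,0,0,0,0],[50,0,0,0,0],[48,0,0,0,0],[46,0,0,0,0],[46,0,0,0,0]], squeeze=20)

```text
clock: 6.58
ee_pos: [661.4, 203.9, 276.3]
orientation: [2.363, 2.07, 0.0]
contact_force: [-1.0, 0.5, 1.6]
gripper_width: 43.6
```

Request:
servo_tool(plan=[[40,0,0,0,0],[40,0,0,0,0],[40,0,0,-0.7,0],[40,0,0,-0.8,0],[40,0,0,0,0],[40,0,0,0,0]], squeeze=30)

```text
clock: 7.32
ee_pos: [661.3, 203.8, 277.4]
orientation: [-2.363, -2.07, 0.001]
contact_force: [-0.2, 0.3, -2.4]
gripper_width: 43.0
```

```bash
python3 - <<'E'
from h import *
s=env.read_state();print(s["ee_pos"],s["contact_force"],s["wrist_torque"],s["gripper_width"])
E
```

```text
[661.28657305 203.83778853 277.39296561] [-0.24348106  0.33566413 -2.40724583] [-0.01959622  0.00030261  0.01601838] 43.03085327627754
```

Request:
servo_tool(plan=[[40,0,-4,0,0],[40,0,-4,0,0],[40,0,-4,0,0],[40,0,-4,0,0],[40,0,-4,0,0],[40,0,0,0,0],[40,0,0,0,0]])

```text
clock: 8.2
ee_pos: [641.6, 206.5, 277.8]
orientation: [2.363, 2.07, 0.0]
contact_force: [0.3, -0.7, -2.9]
gripper_width: 43.2
```

Request:
servo_tool(plan=[[40,-0.07,-4,0,-0.75],[40,-0.07,-4,0,-0.75],[40,-0.07,-4,0,-0.75],[40,-0.07,-4,0,-0.75],[40,0,0,0,0],[40,0,0,0,0]])

```text
clock: 8.95
ee_pos: [625.7, 208.0, 277.8]
orientation: [2.308, 2.131, 0.0]
contact_force: [-0.2, -0.4, -2.2]
gripper_width: 43.2
```

Request:
servo_tool(plan=[[40,-0.07,-4,-0.05,-0.75],[40,-0.07,-4,-0.05,-0.75],[40,-0.07,-4,-0.05,-0.75],[40,-0.07,-4,-0.05,-0.75],[40,0,0,0,0],[40,0,0,0,0]])

```text
clock: 9.7
ee_pos: [609.7, 208.7, 278.0]
orientation: [2.252, 2.19, 0.001]
contact_force: [0.1, -0.2, -2.8]
gripper_width: 43.7
```

```bash
python3 - <<'E'
from arm import *
s=env.read_state();print(s["ee_pos"],s["contact_force"],s["wrist_torque"])
p=get_image("wrist");t=toolcloud(p,s);t=t[np.isfinite(t[:,0])&(t[:,2]>95)&(t[:,2]<170)&(abs(t[:,0])<30)]
for y in range(-90,32,10):
    q=t[(t[:,1]>y)&(t[:,1]<=y+10)&((t[:,1]<-18)|(t[:,1]>18)|(abs(t[:,0])<20))]
    if len(q)>5: print(y+5,np.percentile(q[:,0],[2,98]).mean().round(1),"ztop",np.percentile(q[:,2],95).round(1))
E
```

```text
[609.74362945 208.6688125  278.00072779] [ 0.07557745 -0.19311328 -2.78532744] [-0.00140231 -0.0169211  -0.00506728]
-85 0.8 ztop 136.6
-75 0.9 ztop 136.8
-65 0.8 ztop 136.7
-55 0.8 ztop 136.5
-45 0.8 ztop 136.4
-35 0.7 ztop 136.1
-25 0.8 ztop 136.0
-15 -0.0 ztop 146.7
-5 -0.1 ztop 147.2
5 -0.1 ztop 147.1
15 -0.2 ztop 147.2
25 -2.9 ztop 135.9
```

Request:
servo_tool(plan=[[40,0.3,-3,-0.4,0],[40,0.3,-4,-0.3,0],[40,0,-5,-0.09,0],[40,0,-5,-0.09,0],[40,0,-5,-0.09,0],[40,0,-5,-0.09,0],[40,0,-5,-0.09,0],[40,0,-5,-0.09,0],[40,0,-5,-0.09,0],[40,0,0,0,0],[40,0,0,0,0]])

```text
clock: 11.12
ee_pos: [567.8, 210.4, 279.3]
orientation: [2.252, 2.19, 0.001]
contact_force: [0.3, 0.1, -1.8]
gripper_width: 43.4
```

```bash
python3 - <<'E'
from arm import *
s=env.read_state();print(s["ee_pos"],s["contact_force"],s["wrist_torque"])
p=get_image("wrist");t=toolcloud(p,s);t=t[np.isfinite(t[:,0])&(t[:,2]>95)&(t[:,2]<170)&(abs(t[:,0])<30)]
for y in range(-70,22,10):
    q=t[(t[:,1]>y)&(t[:,1]<=y+10)&((t[:,1]<-18)|(t[:,1]>18)|(abs(t[:,0])<20))]
    if len(q)>5: print(y+5,np.percentile(q[:,0],[2,98]).mean().round(1),"ztop",np.percentile(q[:,2],95).round(1))
E
```

```text
[567.80937211 210.43789492 279.31222602] [ 0.26971385  0.11924752 -1.81935312] [ 0.02383027 -0.01361753 -0.02294003]
-45 0.3 ztop 135.8
-35 0.2 ztop 136.6
-25 0.3 ztop 136.8
-15 -0.0 ztop 148.1
-5 -0.0 ztop 148.4
5 -0.1 ztop 148.5
15 0.0 ztop 148.5
25 1.7 ztop 135.9
```

Request:
servo_tool(plan=[[40,0,-5,-0.1,0],[40,0,-5,-0.1,0],[40,0,-5,-0.1,0],[40,0,-5,-0.1,0],[40,0,-5,-0.1,0],[40,0,-5,-0.1,0],[40,0,-5,-0.1,0],[40,0,-5,-0.1,0],[40,0,-6,0,0],[40,0,-6,0,0],[40,0,-6,0,0],[40,0,-8,0,0],[40,0,-10,0,0],[40,0,0,0,0]])

```text
clock: 12.92
ee_pos: [490.8, 212.8, 280.0]
orientation: [-2.25, -2.191, 0.001]
contact_force: [-0.1, -0.0, -2.9]
gripper_width: 43.0
```

```bash
python3 - <<'E'
from arm import *
s=env.read_state();print(s["ee_pos"],s["contact_force"],s["wrist_torque"],s["q"])
p=get_image("wrist");save(p["pixels"],"w4")
# tray fit from saved top & side
for n in("top0","side0"):
    c=np.load(n+".npz")["c"].reshape(-1,3);c=c[np.isfinite(c[:,0])]
    t=c[(c[:,0]>370)&(c[:,0]<680)&(c[:,1]<-130)&(c[:,1]>-330)]
    b=t[(t[:,2]>62)&(t[:,2]<85)]
    lab=b[:,0]>563; m=[b[lab==k] for k in(False,True)]
    cc=[cv2.minAreaRect(x[:,:2].astype(np.float32)) for x in m];print(n,cc)
    q=t[(t[:,2]>24)&(t[:,2]<50)&(t[:,0]<495)&(t[:,1]<-225)];print(cv2.minAreaRect(q[:,:2].astype(np.float32)),len(q),np.percentile(q[:,2],95))
E
```

```text
[490.77036889 212.75286016 279.9899502 ] [-0.07418441 -0.01353743 -2.8782245 ] [-0.00387242  0.00515822 -0.01474369] [-0.48438475  0.44373647  0.01579219  1.98193327 -0.0106631   0.71664423
  1.0821219 ]
top0 [((529.4417724609375, -235.5905303955078), (31.80111312866211, 41.39940643310547), 17.966012954711914), ((603.9722900390625, -211.3914337158203), (32.111427307128906, 41.78704071044922), 17.224199295043945)]
((454.2362365722656, -260.84619140625), (39.898807525634766, 40.09257888793945), 18.280261993408203) 224 40.69902496256234
side0 [((528.9447021484375, -229.26792907714844), (30.30906867980957, 36.75950622558594), 14.47582721710205), ((600.4053955078125, -202.6026153564453), (30.147266387939453, 33.45414352416992), 14.85232925415039)]
((453.3716735839844, -257.66064453125), (40.340362548828125, 43.28215408325195), 14.601909637451172) 86 40.32272380465301
```

View pics/w4.png

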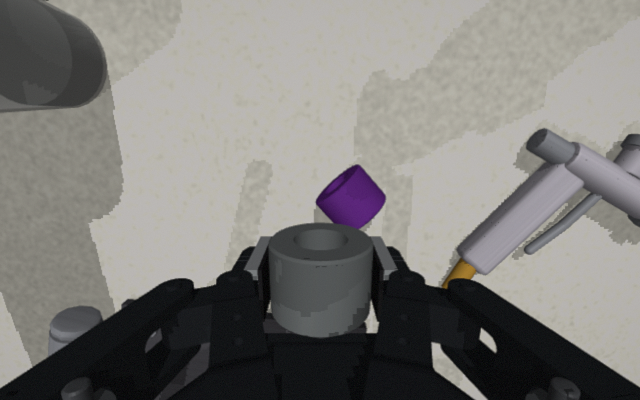

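The picture shows the bush held square between the pads at (320,275), with the arm clear of it. Now I'll lift, turn to the tray's direction (about 17.6°) and view the empty rest from over the tray.

Request:
servo_tool(plan=[[40,0,0,-20,-5],[40,0,0,-25,-7.1],[40,0,0,-30,-7],[40,0,0,-25,0],[40,-15,-3,0,0],[40,-30,-5,0,0],[40,-33,-6,0,0],[40,-33,-6,0,0],[40,-33,-6,0,0],[40,-33,-6,0,0],[40,-33,-6,0,0],[40,-33,-6,0,0],[40,-33,-6,0,0],[40,-33,-6,0,0],[40,-33,-6,0,0],[40,-33,-6,0,0],[40,-33,-6,0,0],[40,-30,-4,0,0],[40,0,0,0,0],[40,0,0,0,0]])

```text
clock: 15.48
ee_pos: [548.5, -228.6, 378.6]
orientation: [-1.856, -2.531, 0.001]
contact_force: [0.5, 1.0, -2.1]
gripper_width: 43.3
```

```bash
python3 - <<'E'
from arm import *
s=env.read_state();print(s["clock"],s["ee_pos"],s["orientation"],s["contact_force"],s["gripper_width"])
p=get_image("wrist");save(p["pixels"],"w5");t=toolcloud(p,s);k=np.isfinite(t[:,0])
np.save("w5.npy",t)
for d in find_in(p,"nest_a"): 
    M=R.from_rotvec(s["orientation"]).as_matrix();print(d["location"],d["confidence"],(np.array(d["location"])-s["ee_pos"])@M)
q=t[k&(t[:,2]>20)&(t[:,2]<46)&(t[:,1]<-50)&(t[:,1]>-160)&(abs(t[:,0])<60)]
print(len(q),q.min(0),q.max(0),cv2.minAreaRect(q[:,:2].astype(np.float32)))
b=t[k&(t[:,2]>130)&(abs(t[:,0])<20)&(abs(t[:,1])<22)]
if len(b):print("held",b.min(0),b.max(0))
E
```

```text
15.475 [ 548.51375903 -228.60291948  378.63681727] [-1.85635407e+00 -2.53147236e+00  9.00665843e-04] [ 0.51835585  1.03001563 -2.05539624] 43.280107824948075
[454.9, -260.2, 37.4] 0.93 [ -2.54505803 -98.13579191 341.4196331 ]
1930 [ -22.55576509 -120.42887444   22.1777083 ] [ 18.15451486 -80.90991796  41.62755308] ((-2.2477779388427734, -100.65553283691406), (39.410552978515625, 40.4702033996582), 89.40653228759766)
held [-19.99857009 -21.9844334  204.77316448] [ 19.99947033  16.30348074 307.45232652]
```

View pics/w5.png

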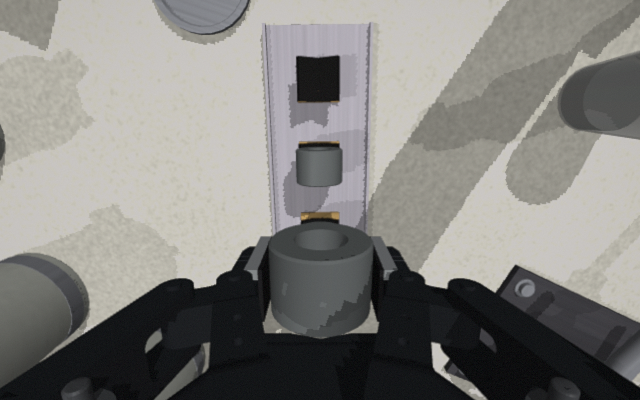

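The wrist view shows the empty rest at (318,79), with the tray bush at (320,165) and the other behind the held one. It measures (−2, −100.5) in tool axes, aligned within 0.6°. The grasp showed the camera reads about −1.5 mm in x, so I'll go to x = −1 and come down part way.

Request:
servo_tool(plan=[[40,0,-20,0,0],[40,0,-30,0,0],[40,-1,-30.5,0,0],[40,0,-20,0,0],[40,0,0,25,0],[40,0,0,30,0],[40,0,0,30,0],[40,0,0,25,0],[40,0,0,15,0],[40,0,0,10,0],[40,0,0,0,0],[40,0,0,0,0]])

```text
clock: 17.08
ee_pos: [454.0, -260.0, 245.8]
orientation: [1.856, 2.533, 0.0]
contact_force: [0.1, 0.2, -2.3]
gripper_width: 43.4
```

```bash
python3 - <<'E'
from arm import *
s=env.read_state();print(s["clock"],s["ee_pos"],s["contact_force"],s["gripper_width"])
M=R.from_rotvec(s["orientation"]).as_matrix()
p=get_image("wrist");save(cv2.resize(p["pixels"][180:400,200:440],None,fx=3,fy=2.7),"w6");t=toolcloud(p,s);k=np.isfinite(t[:,0])
q=t[k&(t[:,2]>26)&(t[:,2]<46)&(abs(t[:,1])<40)&(abs(t[:,0])<21)]
if len(q):print(len(q),q.min(0),q.max(0))
b=t[k&(t[:,2]>85)&(t[:,2]<125)&(abs(t[:,0])<20)&(abs(t[:,1])<22)];print("held",np.percentile(b,[1,99],axis=0))
for n in("top","side"):
    p=get_image(n);t=toolcloud(p,s);k=np.isfinite(t[:,0])
    q=t[k&(t[:,2]>24)&(t[:,2]<46)&(abs(t[:,1])<45)&(abs(t[:,0])<30)]
    if len(q)>9:print(n,len(q),np.percentile(q,[2,98],axis=0).round(1).tolist())
E
```

```text
17.075 [ 453.98984654 -260.03435244  245.76514408] [ 0.06003118  0.21862449 -2.3405161 ] 43.392896806137244
2275 [-20.53253547 -22.7941925   26.04458502] [20.48298176 -1.53593021 41.55805299]
held [[-19.36430513 -16.70380162  85.98535016]
 [ 19.38999045  14.49336073 115.41890818]]
top 37 [[-16.2, -19.9, 30.2], [18.6, 19.7, 42.0]]
side 76 [[-15.8, -20.3, 25.7], [23.2, 19.0, 40.1]]
```

View pics/w6.png

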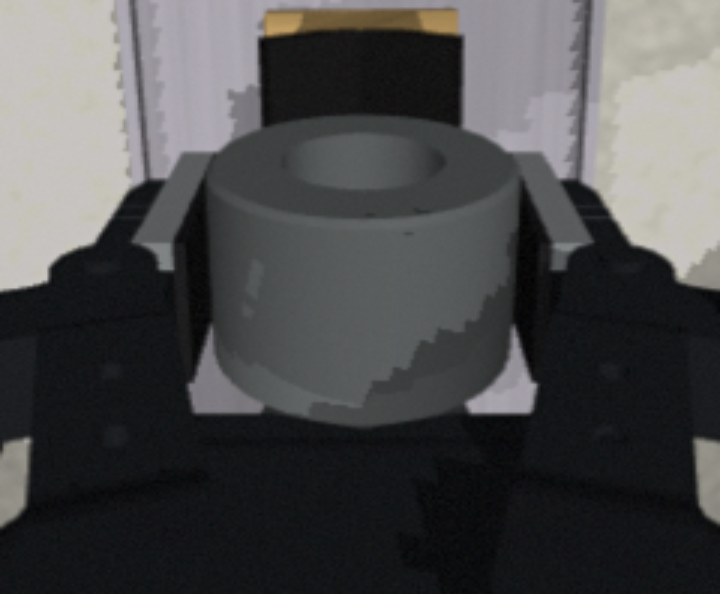

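The close view shows the bush (centre at 363 px) in line with the rest (centre at 361 px), about 38 mm above its seat. I'll lower it slowly until it touches.

Request:
servo_tool(plan=[[40,0,0,8,0],[40,0,0,9,0],[40,0,0,8,0],[40,0,0,5,0],[40,0,0,3,0],[40,0,0,1.5,0],[40,0,0,1,0],[40,0,0,0,0],[40,0,0,0,0]])

```text
clock: 18.35
ee_pos: [453.7, -259.8, 209.7]
orientation: [1.857, 2.534, 0.0]
contact_force: [0.4, 0.6, -2.9]
gripper_width: 43.3
```

Request:
servo_tool(plan=[[40,0,0,0.5,0],[40,0,0,0.5,0],[40,0,0,0,0],[40,0,0,0,0]])

```text
clock: 18.85
ee_pos: [453.7, -259.9, 208.6]
orientation: [1.857, 2.534, 0.0]
contact_force: [-0.6, -0.7, -1.3]
gripper_width: 43.1
```

Request:
servo_tool(plan=[[40,0,0,0.5,0],[40,0,0,0.4,0],[40,0,0,0,0],[40,0,0,0,0]])

```text
clock: 19.35
ee_pos: [453.9, -260.1, 208.3]
orientation: [1.857, 2.533, 0.0]
contact_force: [-1.5, -0.5, 5.3]
gripper_width: 43.5
```

It is on the flanks: the force went from −2.9 N to +5.3 N. I'll open slowly and then lift straight up.

Request:
servo_tool(plan=[[51,0,0,0,0],[52,0,0,0,0],[53,0,0,0,0],[54,0,0,0,0],[56,0,0,0,0],[60,0,0,0,0],[68,0,0,0,0],[80,0,0,0,0],[80,0,0,0,0],[80,0,0,0,0]])

```text
clock: 20.6
ee_pos: [453.6, -259.8, 207.6]
orientation: [1.857, 2.534, 0.0]
contact_force: [1.4, 0.7, -0.4]
gripper_width: 68.2
```

Request:
servo_tool(plan=[[80,0,0,-5,0],[80,0,0,-10,0],[80,0,0,-20,0],[80,0,0,-30,0],[80,0,0,-40,0],[80,0,0,-40,0],[80,0,35,-10,0],[80,0,35,0,0],[80,0,30,0,0],[80,0,0,0,0],[80,0,0,0,0]])

```text
clock: 21.98
ee_pos: [548.3, -230.1, 362.8]
orientation: [-1.858, -2.533, 0.001]
contact_force: [-0.2, -0.7, 0.1]
gripper_width: 68.3
```

```bash
python3 - <<'E'
from arm import *
s=env.read_state();print(s["clock"],s["ee_pos"],s["contact_force"],s["gripper_width"])
p=get_image("wrist");save(p["pixels"],"w7");t=toolcloud(p,s);k=np.isfinite(t[:,0])
b=t[k&(t[:,2]>58)&(t[:,2]<95)&(abs(t[:,0])<40)&(t[:,1]<-65)&(t[:,1]>-150)]
print("bush",np.percentile(b,[1,99],axis=0).round(1).tolist(),cv2.minAreaRect(b[:,:2].astype(np.float32)))
q=t[k&(t[:,2]>20)&(t[:,2]<46)&(t[:,1]<-65)&(t[:,1]>-150)&(abs(t[:,0])<24)]
print("rest",np.percentile(q,[1,99],axis=0).round(1).tolist())
p=get_image("top");a=p["pixels"][165:255,365:455]
c=cloud(p).reshape(-1,3);c=c[np.isfinite(c[:,0])];t=c[(c[:,2]>60)&(c[:,2]<85)&(c[:,1]<-150)&(c[:,1]>-330)&(c[:,0]>400)&(c[:,0]<650)]
for lo,hi in((400,491),(491,563),(563,650)):
    q=t[(t[:,0]>lo)&(t[:,0]<hi)]
    if len(q)>5: print(len(q),cv2.minAreaRect(q[:,:2].astype(np.float32)),np.percentile(q[:,2],95))
E
```

```text
21.975 [ 548.27259475 -230.05484144  362.80739265] [-0.16867128 -0.74367265  0.12032847] 68.28718396467318
bush [[-21.1, -114.1, 59.9], [21.1, -83.1, 78.3]] ((-0.05424308776855469, -98.76931762695312), (31.568195343017578, 43.51429748535156), 89.92174530029297)
rest [[-20.0, -120.2, 29.3], [19.8, -80.6, 45.2]]
196 ((455.8302307128906, -260.0563659667969), (31.87987518310547, 42.31321716308594), 16.710071563720703) 78.2139485489536
168 ((529.3636474609375, -235.68650817871094), (31.59345245361328, 40.933631896972656), 17.988262176513672) 78.25244072643855
189 ((604.065673828125, -211.11135864257812), (31.890344619750977, 41.00171661376953), 17.512598037719727) 77.77272607923096
```

View pics/w7.png

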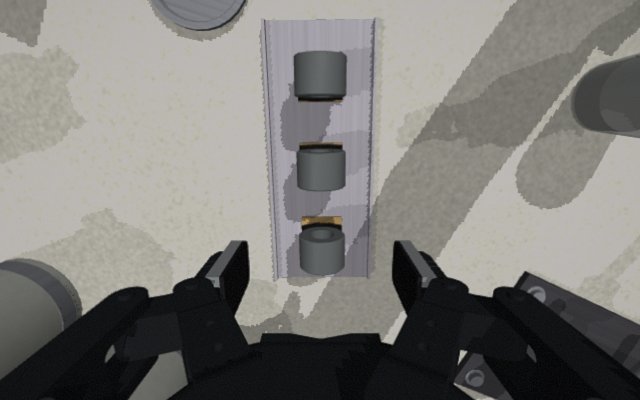

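The bush lies in the rest at (320,75), about 1.7 mm off centre along the V. Its top is at 78.2 mm, level with the two bushes beside it. The gripper is clear, so I'm handing in.

```bash
python3 -c "
from bench import close_job
print(close_job())"
```

```text
the job is handed in; nothing more can be done
None
```

I took the plain primed bush off the left arm and laid it in the empty V rest, then handed the job in; the hand-in gives no verdict. I followed the arm's bend of about 6° to jig −y and rise of about 1°. Readings taken at stops along the arm never showed more than the bush's own weight (about 3 N). I lowered it until it touched, with about 8 N of contact, and released it slowly. It was done at about 22 s of the 72 s allowed.

**Last checks before hand-in:**
- **Position in the rest:** the bush is about 1.7 mm off centre along the V and within about 1° of its direction.
- **Height:** its top is level with the two tray bushes, at about 78 mm.
- **Other tray bushes:** they moved by no more than about 0.3 mm by camera.
- **Gripper:** it is clear of everything, with no force on it.

**Disagreements:** the cameras differed by up to 5 mm on the jig's position. The wrist camera also read about 1.5 mm off sideways at the grasp, which I corrected for.

**Not checked again:** I did not re-measure the flanged bush, cup, lid or spray gun after the move. Nothing I felt or saw suggested they were touched.

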